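# Load a relay board under the spring clip of a test fixture

### The job

Load the relay board into the test fixture: hold the spring clip's press bar down with one fingertip so that its jaw rises, and while you hold it push the board by its terminal block with the other fingertip, under the jaw and fully home against the end stop. Then let the clip spring back down onto the board and move clear. Only push the board, never lift it, and leave the other things on the bench alone.

Things in the scene. Friction and masses are not known exactly. Their poses are not given: they have to be found in the camera images.
- fixture: Test fixture, fixed on the bench: grey metal plate 184 (x) x 124 (y) x 10 mm. Origin: centre of its underside; x is the way the board is pushed, z up. A straight channel runs along x, centre line y = -30 mm, floor (plate top) z = 10 mm, between two guide walls 43 mm apart and 4 mm high (x -65 to 75 mm). The spring clip turns on an 8 mm shaft along x at y = 4, z = 22 mm.
- stop (a point): Point on the face of the black end stop (20 mm high, across the channel), on the channel's centre line at floor level: fixture x = 75, y = -30, z = 10 mm. The board's front edge meets this face when it is fully home; the board's origin is then at fixture x = 40, y = -30 mm.
- clip (a joint): Clip angle (rad): 0 = at rest, jaw down; grows as the press bar is pushed down; hard stop 0.40. Sprung back: at the bar's middle about 2.5 N to start, 7 N at the stop. It rests at about 0.15 on the 6 mm board; from about 0.19 the board slides freely under the jaw; 0.3 is a good holding angle.
- press_bar (a point): Middle of the top face of the press bar, the clip's steel flap with rubber strip, 105 mm long (fixture x -85 to 20 mm), from the shaft out to +y 52 mm; moves with it. At rest it slopes up outwards by 0.3 rad, point 31 mm above the bench at fixture x -32.5, y 39 mm. At clip angle 0.3 it is level, 20 mm above the bench. Press anywhere along its length; a fingertip can slide on it.
- jaw (a point): Middle of the underside of the clip's jaw, a steel finger 16 (x) x 8 (y) mm on the other side of the shaft, over the channel at fixture x = 63 (55 to 71), y = -30 mm. At rest it is 12 mm above the bench, 2 mm above the channel floor, so it blocks the board.
- block (a point): Middle of the rear (-x) face of the grey terminal block that stands on the board's rear edge, 36 mm wide (y), 12 mm deep; this face is flush with the board's rear edge (board x = -35 mm). The point is 14 mm above the board's underside, 24 mm above the bench; the block's top is at 32 mm. Push here.
- board: Relay board, loose, flat in the channel: 70 (x) x 40 (y) x 6 mm, about 0.12 kg. Origin: centre of its underside; axes as the fixture's. Low components and a front corner header stand on it; the strip that goes under the jaw is bare. It starts short of the jaw, origin at fixture x between -6 and 14 mm, and must travel 26 to 46 mm.
- spool: Bystander: copper wire spool standing up, 48 mm diameter, 40 mm high, origin at the centre of its underside. Leave alone.
- jar: Bystander: small jar, 42 mm diameter, 50 mm high, origin at the centre of its underside. Leave alone.
- screwdriver: Bystander: screwdriver 170 mm long, lying on the bench. Leave alone.
- multimeter: Bystander: multimeter 180 x 85 x 38 mm lying on its back, origin at the centre of its underside. Leave alone.
Mind the look-alikes: they are no part of the job. Leave any brown or turquoise look-alike of the fixture alone.

How it is judged:
By the outcome, as a careful person would: the job done as asked, in the order asked, and still so for the second after the job is handed in, with the robot touching nothing.
It also fails if it takes over 35 s, if anything falls off the work surface, if the arm or the gripper's body presses on something with over 40 N, if the wrist force passes 120 N, or if a joint passes its speed limit or range.

### The arm

A 7-joint arm with a two-finger parallel gripper is mounted at the origin on the work surface. World frame = base frame: x ahead of the robot, y to its left, z up, the work surface at z = 0. Lengths are in m, angles in rad, forces in N, time in s.
With the tool pointing down it reaches from about 0.4 to 0.875 m from the base axis. Payload 19.3 kg.
Tool frame: the origin (TCP) lies midway between the tips of the shut fingers; the grasp point (between the pads) lies 19 mm behind it (bot.tcp_to_grasp is the distance from the TCP to the grasp point, in m); z points along the fingers, y is the direction in which the jaws open and shut (so a half turn about z gives the same grasp; the last joint's range is limited). The gripper opens to 85 mm and grips with 20 to 120 N. Pads are 22 mm wide; open, the fingers measure 114 mm over their backs; the gripper's body (76 mm by 85 mm) begins 54 mm behind the grasp point. The pads swing forward as they close: fully open they stand 13 mm farther back than shut.
Start: joints at [-1.354, 0.521, -0.036, 1.599, 0.021, 1.021, -0.113], TCP at [0.177, 0.599, 0.231] pointing down, gripper open.
Joint ranges: [-2.91, 2.91], [-0.3, 2.13], [-1.5, 1.42], [0.17, 2.43], [-1.26, 4.41], [0.16, 1.93], [-2.52, 2.52]. Speed limits (rad/s): [1.89, 1.89, 2.39, 2.39, 3.01, 3.01, 3.01].

### API

Orientations are given as [roll, pitch, yaw] about the fixed x, y, z axes, in that order (R = Rz(yaw) Ry(pitch) Rx(roll)).
In Python, from workcell import bot gives the robot as it stands. The module is installed in compiled form; this text tells all that it offers.
- The arm moves only by the tool drive_tool, never from a script. Its argument "series" is a list of rows, each a list of 5 numbers: the opening in per cent of the stroke, from 0 (shut) to 100 (fully open), then the shift along the world's x, y, z in m, then the turn about the world's z in rad. A call has 1 to 12 rows; each row shifts and turns the pose as measured when the row begins; what a row does not reach is not made up. A row lasts 1/10 s, in which the tool goes at most 50 mm and 8.59 degrees, less where a joint would pass 70% of its speed; a pose out of reach is approached as far as the arm can. A call with a gripper value outside its range is refused whole. The fingers move at their own pace and stop on an object; "newtons" is the grip in N (left out, the last holds). Time passes only in rows, so rows that do not move let the fingers close. It gives the time, the measured TCP pose, the force and the opening at its end, in the units of the state.
- bot.observe(): the state, without advancing time (a new reading comes with each control period).
- bot.grab_frame(name): name is "scene" or "top" or "wrist"; returns the picture (384x512x3 uint8, red, green, blue); there is no depth.
- bot.camera_info(name): a dict with "fx", "fy", "cx", "cy" (pixels), "k1" (the pictures are not rectified: a ray, as slopes to the right and down, at radius r is drawn at 1 + k1 r^2 times it, then the intrinsics apply), "cam_to_world" (4x4, takes a point from camera to world coordinates). Camera axes: x right, y down, z forward; pixel columns grow to the right and rows downward; lengths in m; the calibration is good to about 2 mm. A picture is of the moment at which its call begins: read the wrist's pose just before it. camera_info takes no time and is no camera call; for the wrist camera it gives the pose at the moment of the call.
- bot.job_done(): hands the job in, once; it reports no verdict.
Trained networks look in the newest picture that a camera, given by its name, has taken for a name from the list of things; names that differ only in an ending like _2 or _b are one class to them, and where a whole thing is asked for, a point or a joint stands for the part that bears it (a point fixed in the world has none). Each returns a list of dicts, best first, with "conf" (0 to 1); they miss things now and then, are a little off and sometimes report something else, mostly with a low value. They report only what shows in the picture. A call takes as long as a camera call. They do not tell look-alikes from the thing itself.
- bot.masks_of(camera, target): "mask" (384x512 bool, what is visible of it) and "point" ([column, row] in pixels, amid what is visible of it).
The state is a dict: "clock": time; "qpos": joint angles; "qd": joint speeds; "joint_efforts": joint torques, N m; "position": TCP position; "tool_rot": TCP orientation; "force": force on the tool from outside, world axes, zero at the start; "moment": the same for the moment, N m; "grip_width": finger opening in m.
Only numpy, scipy, OpenCV 4.12 (cv2) and the standard library are available. Lean on these libraries where they do the work, as an engineer would, in place of code of your own. Each camera call takes 0.05 s, during which the arm holds its last target.

## Working session

There is one attempt and no reset: what is moved stays moved. The work goes in short steps, Python scripts to look and compute and a tool call to move; the robot and the scene stay as the last step left them, time stands still between calls to the robot, and variables do not carry over. Pictures are saved under pics/ and viewed, and the job is handed in when it is done.

Besides the shell and the picture viewer there is one more tool, called as a command line: name --pt "numbers of a row" for each row, then --argument value for the rest. drive_tool: Moves the arm, as the interface text tells. Its arguments: {"type":"object","properties":{"series":{"type":"array","items":{"type":"array","items":{"type":"number"}}},"newtons":{"type":"number"}},"required":["series"]}

```bash
mkdir -p pics; python3 - <<'E'
from workcell import bot
import cv2
for n in ("scene","top"):
    im=bot.grab_frame(n); cv2.imwrite(f"pics/{n}0.png",cv2.cvtColor(im,cv2.COLOR_RGB2BGR))
    i=bot.camera_info(n); print(n,i)
print(bot.observe())
E
```

```text
scene {'fx': 476.01699382789445, 'fy': 476.01699382789445, 'cx': 258.1373147177729, 'cy': 189.2776490601093, 'k1': -0.18840579305312707, 'cam_to_world': array([[ 0.2897576 ,  0.58648861, -0.75635418,  1.35204905],
       [ 0.95702225, -0.18761896,  0.22115047, -0.23855375],
       [-0.01220416, -0.78792781, -0.61564667,  0.7125712 ],
       [ 0.        ,  0.        ,  0.        ,  1.        ]])}
top {'fx': 461.2285078881279, 'fy': 461.2285078881279, 'cx': 248.0471211182548, 'cy': 191.05810063419526, 'k1': -0.12464125776720138, 'cam_to_world': array([[ 1.75386028e-02, -9.83223559e-01,  1.81559443e-01,
         3.51001626e-01],
       [-9.99843368e-01, -1.76781933e-02,  8.49526498e-04,
         6.28166706e-03],
       [ 2.37436847e-03, -1.81545904e-01, -9.83379605e-01,
         1.25831721e+00],
       [ 0.00000000e+00,  0.00000000e+00,  0.00000000e+00,
         1.00000000e+00]])}
{'clock': 0.1, 'qpos': array([-1.35422129,  0.5219196 , -0.03632035,  1.59992638,  0.02116482,
        1.02108252, -0.1128379 ]), 'qd': array([ 0.00055551, -0.0008262 ,  0.00032515, -0.00171354, -0.0009866 ,
       -0.00167436, -0.00034029]), 'joint_efforts': array([ 6.12417600e-03, -9.28498077e+01,  1.98547594e+00, -3.70527112e+01,
        1.83458102e-02,  5.46614770e-03, -6.15369430e-06]), 'position': array([0.17673309, 0.59919669, 0.23081385]), 'tool_rot': array([-3.14064084e+00,  3.88840432e-05,  2.85474378e+00]), 'force': array([ 0.06261713,  0.2804587 , -0.25851041]), 'moment': array([-0.00354209,  0.03431046, -0.01876036]), 'grip_width': 0.08560020341505852}
```

View pics/scene0.png

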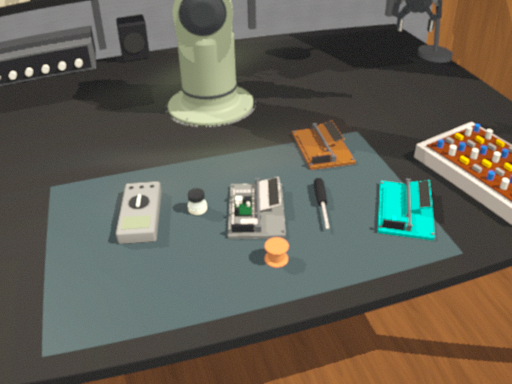

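View pics/top0.png

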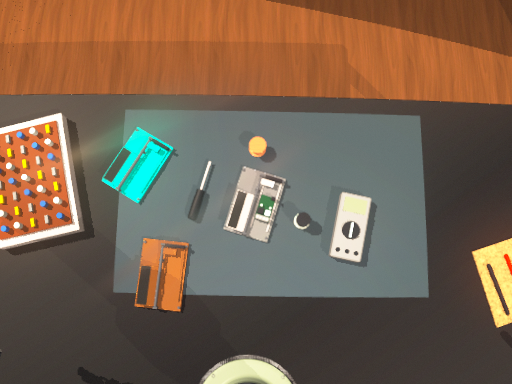

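```bash
cat > h.py <<'E'
import numpy as np, cv2
def K(i): return np.array([[i['fx'],0,i['cx']],[0,i['fy'],i['cy']],[0,0,1]])
def D(i): return np.array([i['k1'],0,0,0,0.])
def ray(i,px,z):
    u=cv2.undistortPoints(np.array(px,float).reshape(-1,1,2),K(i),D(i)).reshape(-1,2)
    T=i['cam_to_world']; d=np.c_[u,np.ones(len(u))]@T[:3,:3].T; o=T[:3,3]
    return o+d*((np.asarray(z)-o[2])/d[:,2])[:,None]
def proj(i,P):
    W=np.linalg.inv(i['cam_to_world']); r,_=cv2.Rodrigues(W[:3,:3])
    return cv2.projectPoints(np.array(P,float).reshape(-1,3),r,W[:3,3],K(i),D(i))[0].reshape(-1,2)
def f2w(p,pose):
    x,y,a=pose; P=np.array(p,float).reshape(-1,3)
    c,s=np.cos(a),np.sin(a)
    return np.c_[x+c*P[:,0]-s*P[:,1],y+s*P[:,0]+c*P[:,1],P[:,2]]
E
python3 - <<'E'
from workcell import bot
from h import *
for n in ("top","scene"):
    im=bot.grab_frame(n); i=bot.camera_info(n)
    print(n)
    for t in ("fixture","board","clip","block","spool","jar","screwdriver"):
        for m in bot.masks_of(n,t):
            M=m['mask']; print(t,round(m['conf'],2),np.round(m['point']),M.sum(),np.round(ray(i,[m['point']],[0.02])[0],3), np.round(cv2.minAreaRect(np.argwhere(M)[:,::-1].astype(np.float32)),1) if 0 else '')
    x0,y0=(215,155) if n=="top" else (215,165)
    c=im[y0:y0+95,x0:x0+85]
    cv2.imwrite(f"pics/{n}c.png",cv2.cvtColor(cv2.resize(c,None,fx=6,fy=6,interpolation=cv2.INTER_CUBIC),cv2.COLOR_RGB2BGR))
E
```

```text
top
fixture 0.84 [163. 276.] 3302 [0.345 0.23  0.02 ] 
fixture 0.73 [136. 166.] 2842 [0.645 0.321 0.02 ] 
fixture 0.63 [250. 203.] 2622 [0.548 0.002 0.02 ] 
fixture 0.42 [242. 209.] 948 [0.529 0.024 0.02 ] 
board 0.71 [266. 208.] 362 [ 0.535 -0.042  0.02 ] 
board 0.37 [347. 225.] 2171 [ 0.49  -0.262  0.02 ] 
clip 0.81 [242. 209.] 837 [0.53  0.022 0.02 ] 
clip 0.71 [148. 282.] 1019 [0.33  0.268 0.02 ] 
clip 0.69 [126. 167.] 878 [0.641 0.348 0.02 ] 
block 0.64 [265. 209.] 370 [ 0.53  -0.039  0.02 ] 
spool 0.72 [258. 147.] 281 [ 0.706 -0.018  0.02 ] 
jar 0.54 [303. 224.] 218 [ 0.492 -0.142  0.02 ] 
screwdriver 0.56 [199. 200.] 346 [0.552 0.14  0.02 ] 
scene
fixture 0.98 [262. 216.] 2698 [ 0.594 -0.01   0.02 ] 
fixture 0.84 [404. 211.] 2943 [0.679 0.301 0.02 ] 
fixture 0.81 [322. 147.] 1974 [0.38  0.226 0.02 ] 
fixture 0.4 [264. 197.] 866 [0.533 0.016 0.02 ] 
board 0.57 [243. 206.] 412 [ 0.551 -0.04   0.02 ] 
clip 0.83 [264. 197.] 856 [0.533 0.014 0.02 ] 
clip 0.71 [414. 194.] 784 [0.63  0.356 0.02 ] 
clip 0.55 [327. 133.] 564 [0.316 0.268 0.02 ] 
block 0.84 [246. 206.] 457 [ 0.551 -0.034  0.02 ] 
spool 0.7 [275. 252.] 544 [ 0.708 -0.016  0.02 ] 
jar 0.72 [197. 202.] 399 [ 0.503 -0.137  0.02 ] 
screwdriver 0.9 [319. 193.] 306 [0.558 0.142 0.02 ] 
screwdriver 0.48 [262. 218.] 2643 [ 0.601 -0.011  0.02 ]
```

View pics/topc.png

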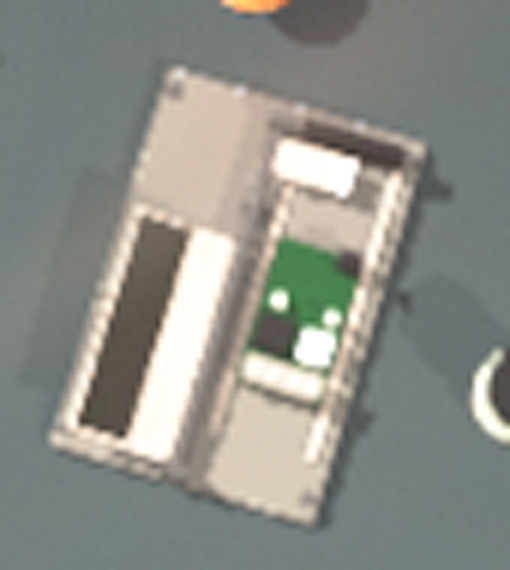

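View pics/scenec.png

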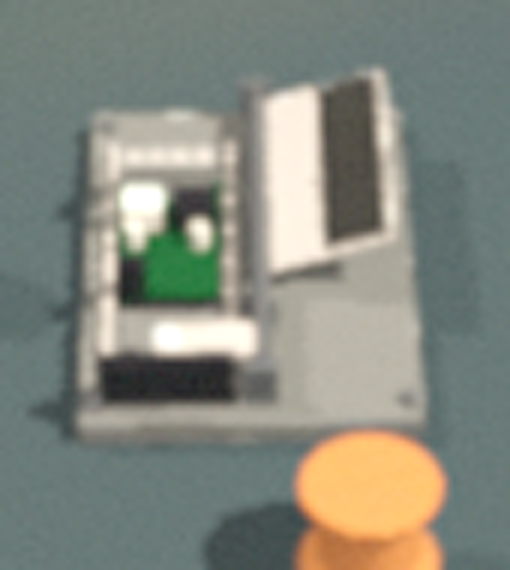

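```bash
cat > fit.py <<'E'
from workcell import bot
from h import *
from scipy.optimize import least_squares
it=bot.camera_info("top"); isc=bot.camera_info("scene")
top=np.array([[172,70],[427,145],[318,524]])/6+[215,155]-0.4
F=[[92,62,10],[92,-62,10],[-92,-62,10]]
F=np.array(F)/1000
sc=np.array([[425,400],[80,412],[93,112]])/6+[215,165]-0.4
fs=F
def r(p,a=1,b=1): return np.r_[(a*(proj(it,f2w(F,p))-top)).ravel(),(b*(proj(isc,f2w(fs,p))-sc)).ravel()]
for w in ((1,0),(0,1),(1,1)):
    s=least_squares(r,[.55,0,-.25],args=w); print(w,np.round(s.x,4),np.round(s.fun,1))
p=s.x
for n,i,o in (("top",it,(215,155)),("scene",isc,(215,165))):
    im=cv2.imread(f"pics/{n}c.png")
    def line(P,c):
        q=((proj(i,f2w(np.array(P)/1000.,p))-o+0.4)*6).astype(int)
        cv2.polylines(im,[q.reshape(-1,1,2)],True,c,1)
    line([[92,62,10],[92,-62,10],[-92,-62,10],[-92,62,10]],(0,0,255))
    line([[92,62,0],[92,-62,0],[-92,-62,0],[-92,62,0]],(255,0,255))
    line([[20,4,22],[20,54,37],[-85,54,37],[-85,4,22]],(255,0,0))
    line([[71,-26,16],[71,-34,16],[55,-34,16],[55,-26,16]],(0,255,0))
    line([[75,-8.5,30],[75,-51.5,30],[75,-51.5,10],[75,-8.5,10]],(0,255,255))
    for bx in (-6,4,14):
        line([[bx-35,-12,32],[bx-35,-48,32],[bx-23,-48,32],[bx-23,-12,32]],(255,255,0))
        line([[bx+35,-10,16],[bx+35,-50,16]],(255,255,0))
    cv2.imwrite(f"pics/{n}_ov.png",im)
print(p)
E
python3 fit.py; python3 -c "
import cv2,numpy as np
cv2.imwrite('pics/ov.png',cv2.resize(np.hstack([cv2.imread('pics/top_ov.png'),cv2.imread('pics/scene_ov.png')]),(800,447)))"
```

```text
(1, 0) [ 0.5467 -0.0127 -0.2709] [-0.2 -0.2  0.2 -0.3 -0.   0.4 -0.   0.  -0.   0.  -0.  -0. ]
(0, 1) [ 0.5447 -0.0085 -0.2664] [-0.   0.  -0.   0.  -0.   0.   0.2  0.7  0.1  0.3 -0.4 -1.3]
(1, 1) [ 0.546  -0.0104 -0.2674] [-1.2  0.  -0.7 -0.2 -0.8  0.6 -0.4  1.3 -0.6  0.8 -1.  -0.9]
[ 0.54601724 -0.01035586 -0.26743839]
```

View pics/top_ov.png

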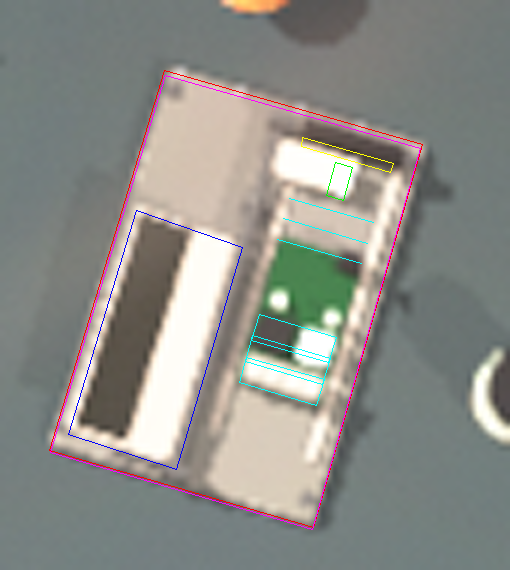

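View pics/scene_ov.png

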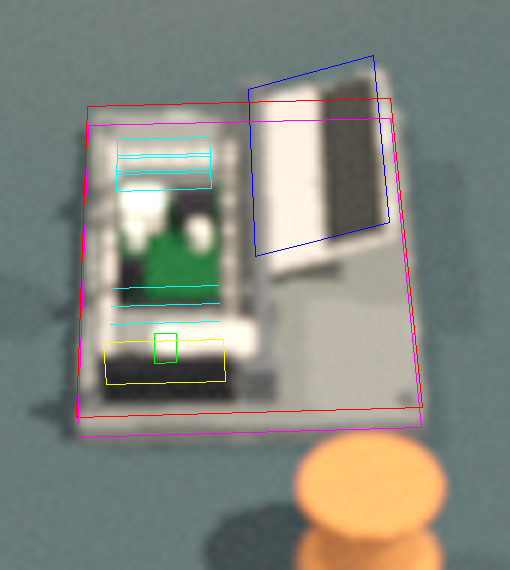

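drive_tool --pt "68 0.024 -0.042 0 0.0" --pt "68 0.024 -0.042 0 0.0" --pt "68 0.024 -0.042 0 0" --pt "68 0.024 -0.042 0 0" --pt "68 0.024 -0.042 0 0" --pt "68 0.024 -0.042 0 0" --pt "68 0.024 -0.042 0 0" --pt "68 0.024 -0.042 0 0" --pt "68 0.024 -0.042 0 0" --pt "68 0.024 -0.042 0 0" --pt "68 0.024 -0.042 0 0" --pt "68 0.024 -0.042 0 0"

```text
clock: 2.1
position: [0.4667, 0.0817, 0.2324]
tool_rot: [3.135, 0.001, 2.865]
force: [1.2, 1.3, -0.5]
grip_width: 0.0579
```

drive_tool --pt "68 0.01 -0.035 0 0.008" --pt "68 0.01 -0.035 0 0" --pt "68 0 0 0 0" --pt "68 0 0 0 0"

```text
clock: 2.5
position: [0.4896, 0.0021, 0.233]
tool_rot: [3.136, 0.004, 2.864]
force: [-0.0, 0.2, -0.5]
grip_width: 0.0585
```

```bash
python3 - <<'E'
from workcell import bot
from h import *
i=bot.camera_info("wrist"); o=bot.observe(); im=bot.grab_frame("wrist")
print(o['position'],o['tool_rot'],o['grip_width'],i)
np.savez("w1.npz",**i)
cv2.imwrite("pics/w1.png",cv2.cvtColor(im,cv2.COLOR_RGB2BGR))
E
```

```text
[0.48955402 0.00205199 0.23297219] [3.13616351 0.00385373 2.86446134] 0.05846010119662444 {'fx': 328.5843931550278, 'fy': 328.5843931550278, 'cx': 254.41429195076864, 'cy': 192.75796595966438, 'k1': -0.06581162688336623, 'cam_to_world': array([[ 0.2733354 ,  0.90905447,  0.31449599,  0.40776624],
       [ 0.96190413, -0.26011459, -0.08414772,  0.02442426],
       [ 0.00531014,  0.32551554, -0.94552178,  0.37462022],
       [ 0.        ,  0.        ,  0.        ,  1.        ]])}
```

View pics/w1.png

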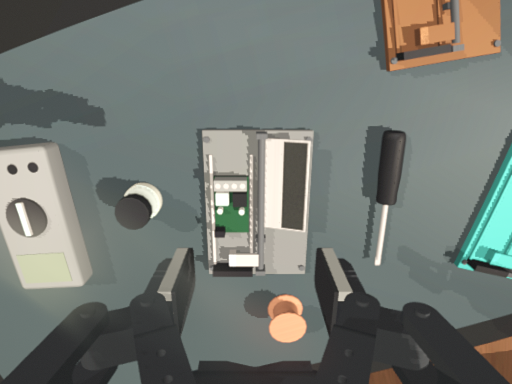

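```bash
python3 - <<'E'
import cv2
im=cv2.imread("pics/w1.png")[122:282,195:320]
cv2.imwrite("pics/w1c.png",cv2.resize(im,None,fx=3.7,fy=3.7,interpolation=cv2.INTER_CUBIC)); print(im.shape)
E
```

```text
(160, 125, 3)
```

View pics/w1c.png

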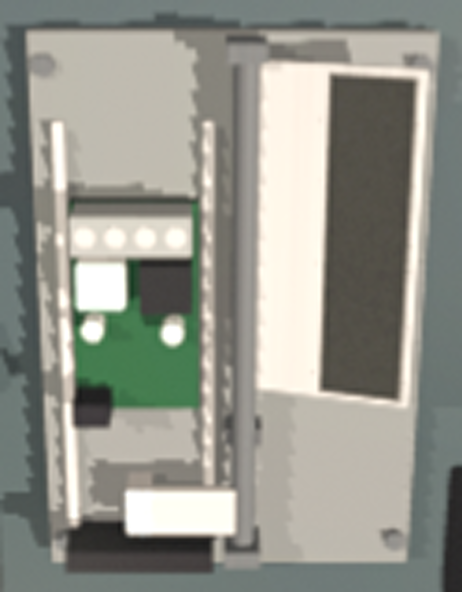

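```bash
cat > fit2.py <<'E'
from h import *
from scipy.optimize import least_squares
i=dict(np.load("w1.npz"))
S=3.7; O=np.array([195,122])
c=lambda q: np.array(q)/S+O-0.37
px=c([[27,29],[440,31],[407,562],[52,562]])
F=np.array([[-92,-62,10],[-92,62,10],[92,62,10],[92,-62,10]])/1000
s=least_squares(lambda p:(proj(i,f2w(F,p))-px).ravel(),[.546,-.01,-.27]); p=s.x
print(np.round(p,4),np.round(s.fun,1))
# block rear top edge z=32: , board front z=16
def w2f(P): 
    d=P[:,:2]-p[:2]; a=p[2]; return np.c_[d[:,0]*np.cos(a)+d[:,1]*np.sin(a),-d[:,0]*np.sin(a)+d[:,1]*np.cos(a)]*1000
print("block top rear L,R, front L,R",w2f(ray(i,c([[70,213],[193,213],[72,258],[193,258]]),.032)).round(1))
print("board front",w2f(ray(i,c([[150,406],[195,406]]),.016)).round(1))
print("stop top",w2f(ray(i,c([[66,572],[214,572],[140,535]]),.030)).round(1))
print("bar corners out rear/front", w2f(ray(i,c([[430,70],[405,405]]),.0365)).round(1))
E
python3 fit2.py
```

```text
[ 0.5476 -0.0098 -0.2813] [-0.3  0.   0.3 -0.1  0.1  0.1 -0.1  0. ]
block top rear L,R, front L,R [[-41.3 -48.1]
 [-41.4 -11.9]
 [-27.4 -48. ]
 [-27.4 -12. ]]
board front [[ 28.9 -26.4]
 [ 28.8 -11.8]]
stop top [[ 82.8 -54.3]
 [ 82.7  -5.5]
 [ 68.6 -29.6]]
bar corners out rear/front [[-84.8  54.6]
 [ 18.6  53.1]]
```

drive_tool --pt "68 0 0.005 -0.04 -0.004" --pt "68 0 0.005 -0.04 0" --pt "68 0 0 -0.04 0" --pt "68 0 0 -0.04 0" --pt "68 0 0 -0.02 0" --pt "68 0 0 0 0"

```text
clock: 3.15
position: [0.4895, 0.0199, 0.0488]
tool_rot: [3.131, 0.009, 2.87]
force: [-0.7, 0.1, 1.0]
grip_width: 0.0582
```

```bash
cat > snap.py <<'E'
import sys
from workcell import bot
from h import *
n=sys.argv[1]
i=bot.camera_info("wrist"); o=bot.observe(); im=bot.grab_frame("wrist")
p=np.array([0.5476,-0.0098,-0.2813]); d=o['position'][:2]-p[:2]; a=p[2]
print("clock",o['clock'],"pos",o['position'].round(4),o['tool_rot'].round(3),"w",o['grip_width'],"F",o['force'].round(1))
print("fix xy",(1000*(d[0]*np.cos(a)+d[1]*np.sin(a))).round(1),(1000*(-d[0]*np.sin(a)+d[1]*np.cos(a))).round(1))
np.savez(f"{n}.npz",**i)
im=cv2.cvtColor(im,cv2.COLOR_RGB2BGR)
if len(sys.argv)>2:
    s=bot.grab_frame("scene"); s=cv2.cvtColor(s,cv2.COLOR_RGB2BGR)[140:290,170:350]
    cv2.imwrite(f"pics/{n}s.png",cv2.resize(s,None,fx=4,fy=4,interpolation=cv2.INTER_CUBIC))
cv2.imwrite(f"pics/{n}.png",im)
E
python3 snap.py a1 s
```

```text
clock 3.15 pos [0.4895 0.0199 0.0488] [3.131 0.009 2.87 ] w 0.0582259544913698 F [-0.7  0.1  1. ]
fix xy -64.0 12.4
```

View pics/a1.png

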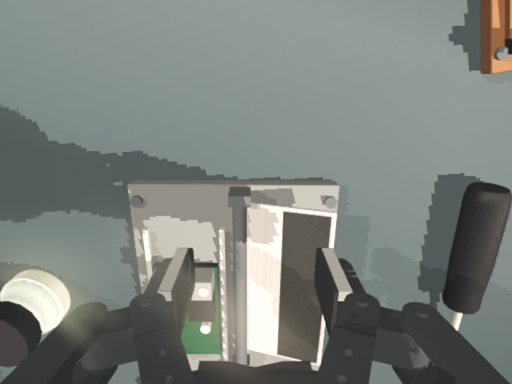

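View pics/a1s.png

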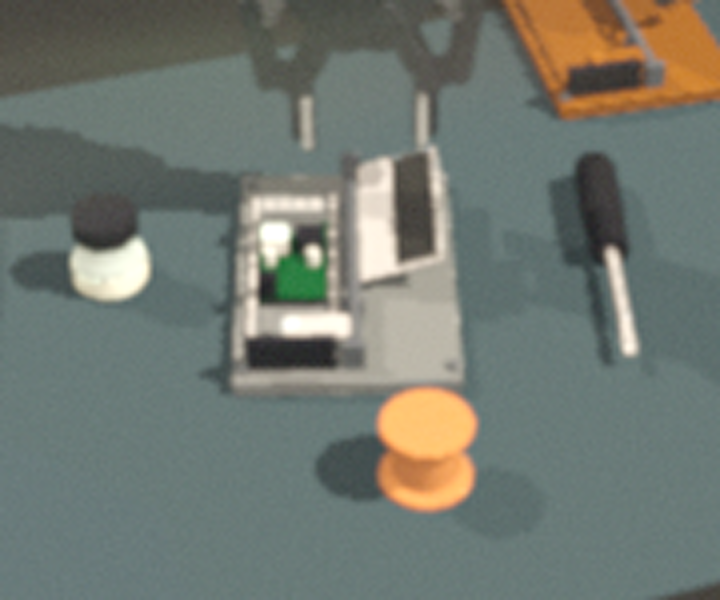

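drive_tool --pt "68 0 -0.006 -0.003 -0.01" --pt "68 0 0 0 0" --pt "68 0 0 0 0"

```text
clock: 3.55
position: [0.4928, 0.0139, 0.0515]
tool_rot: [3.128, 0.016, 2.859]
force: [-0.4, -0.1, 0.3]
grip_width: 0.058
```

```bash
python3 snap.py a2; python3 - <<'E'
from h import *
from scipy.spatial.transform import Rotation as R
from workcell import bot
i=dict(np.load("a2.npz")); o=bot.observe()
T=R.from_euler('xyz',o['tool_rot']).as_matrix()
im=cv2.imread("pics/a2.png")
for sy in (-1,1):
  for back in (0,.008,.013,.02):
    for x in (-.011,.011):
        q=proj(i,[o['position']+T@np.array([x,sy*o['grip_width']/2,-back])])[0]
        cv2.circle(im,tuple(q.astype(int)),2,(0,0,255),-1); print(sy,back,x,q.round(0))
cv2.imwrite("pics/a2o.png",cv2.resize(im[220:384,100:380],None,fx=2.8,fy=2.8))
E
```

```text
clock 3.55 pos [0.4928 0.0139 0.0515] [3.128 0.016 2.859] w 0.058003029585497086 F [-0.4 -0.1  0.3]
fix xy -59.2 7.5
-1 0 -0.011 [197. 281.]
-1 0 0.011 [194. 242.]
-1 0.008 -0.011 [194. 290.]
-1 0.008 0.011 [191. 250.]
-1 0.013 -0.011 [193. 296.]
-1 0.013 0.011 [189. 255.]
-1 0.02 -0.011 [190. 306.]
-1 0.02 0.011 [186. 263.]
1 0 -0.011 [312. 281.]
1 0 0.011 [315. 242.]
1 0.008 -0.011 [315. 290.]
1 0.008 0.011 [318. 250.]
1 0.013 -0.011 [316. 297.]
1 0.013 0.011 [320. 255.]
1 0.02 -0.011 [319. 306.]
1 0.02 0.011 [323. 264.]
```

View pics/a2o.png

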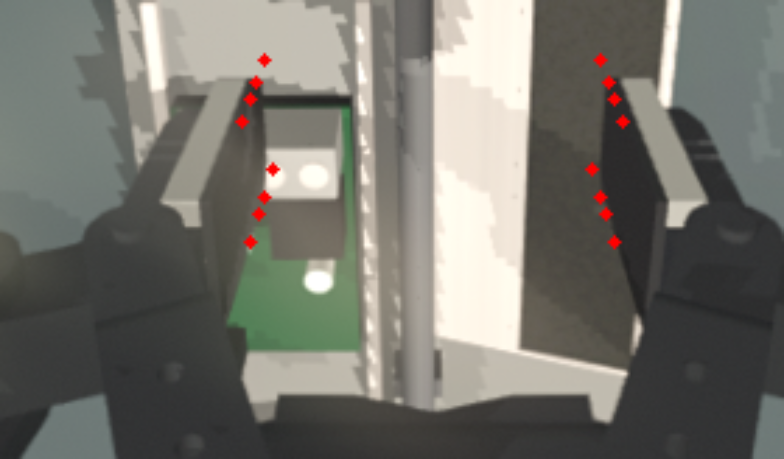

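drive_tool --pt "72 -0.004 -0.002 -0.01 0" --pt "72 0 0 -0.01 0" --pt "72 0 0 0 0"

```text
clock: 3.9
position: [0.4888, 0.0118, 0.0306]
tool_rot: [3.127, 0.018, 2.859]
force: [0.9, 0.3, -0.0]
grip_width: 0.0617
```

```bash
python3 snap.py a3
```

```text
clock 3.9 pos [0.4888 0.0118 0.0306] [3.127 0.018 2.859] w 0.06165097264179001 F [ 0.9  0.3 -0. ]
fix xy -62.4 4.4
```

drive_tool --pt "72 0 0 -0.006 0" --pt "72 0 0 -0.006 0" --pt "72 0 0 -0.005 0" --pt "72 0 0 0 0"

```text
clock: 4.35
position: [0.4895, 0.0121, 0.0127]
tool_rot: [3.126, 0.019, 2.859]
force: [-0.9, -0.9, 6.3]
grip_width: 0.0618
```

```bash
python3 snap.py a4 s
```

```text
clock 4.35 pos [0.4895 0.0121 0.0127] [3.126 0.019 2.859] w 0.06181481157390983 F [-0.9 -0.9  6.3]
fix xy -61.9 4.9
```

View pics/a4.png

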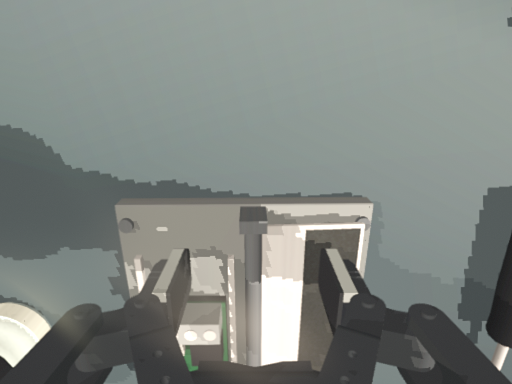

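View pics/a4s.png

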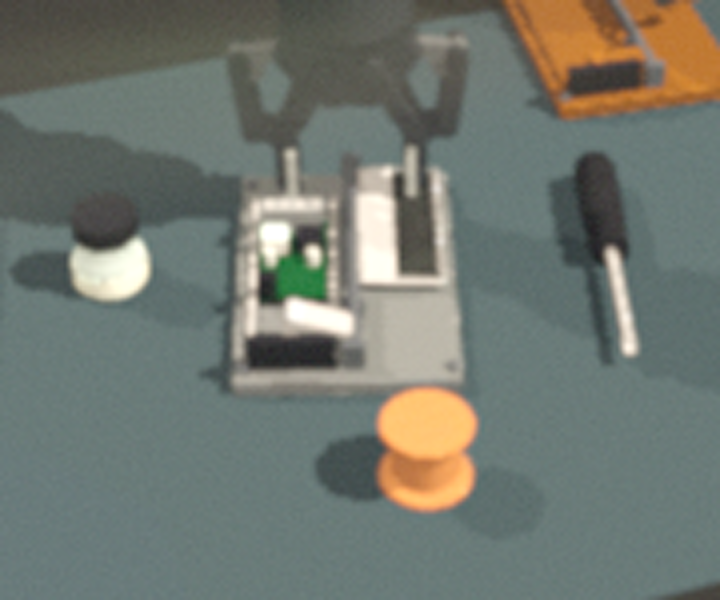

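drive_tool --pt "72 0.0077 -0.0022 0 0" --pt "72 0.0077 -0.0022 0 0" --pt "72 0.0077 -0.0022 0 0" --pt "72 0 0 0 0"

```text
clock: 4.85
position: [0.511, 0.0059, 0.0119]
tool_rot: [3.127, 0.014, 2.861]
force: [4.7, -1.3, 7.0]
grip_width: 0.0616
```

```bash
python3 snap.py a5 s
```

```text
clock 4.85 pos [0.511  0.0059 0.0119] [3.127 0.014 2.861] w 0.06157755787451244 F [ 4.7 -1.3  7. ]
fix xy -39.5 4.9
```

View pics/a5s.png

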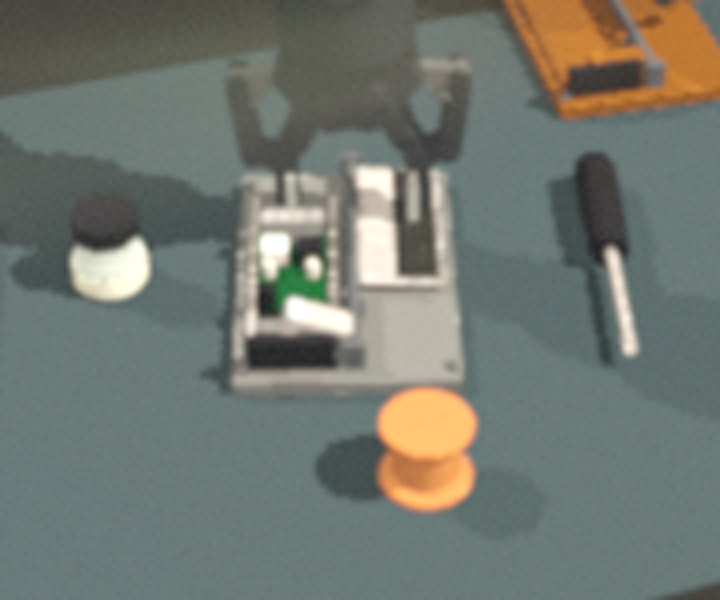

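View pics/a5.png

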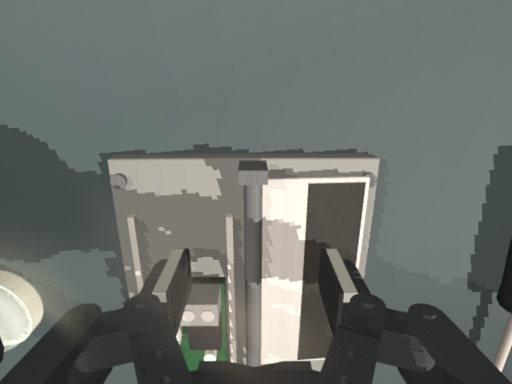

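drive_tool --pt "72 0.0077 -0.0022 0.0008 0" --pt "72 0.0077 -0.0022 0 0" --pt "72 0.0067 -0.0019 0 0" --pt "72 0 0 0 0"

```text
clock: 5.35
position: [0.5317, 0.0001, 0.0119]
tool_rot: [3.128, 0.01, 2.862]
force: [3.5, -0.9, 7.5]
grip_width: 0.0618
```

```bash
python3 snap.py a6 s
```

```text
clock 5.35 pos [5.317e-01 1.000e-04 1.190e-02] [3.128 0.01  2.862] w 0.06180042072383027 F [ 3.5 -0.9  7.5]
fix xy -18.0 5.1
```

View pics/a6s.png

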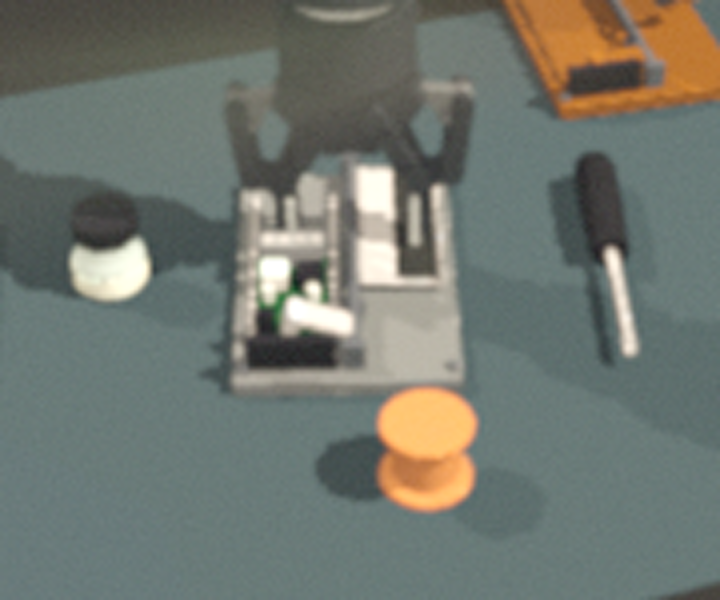

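View pics/a6.png

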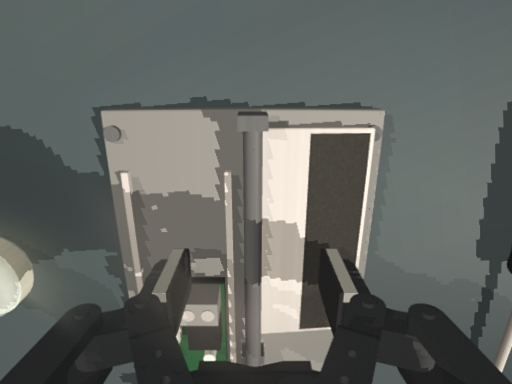

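drive_tool --pt "72 0.0058 -0.0017 0.001 0" --pt "72 0.0038 -0.0011 0.0005 0" --pt "72 0 0 0 0"

```text
clock: 5.75
position: [0.5403, -0.0023, 0.0127]
tool_rot: [3.128, 0.008, 2.862]
force: [0.7, -0.9, 6.7]
grip_width: 0.0617
```

```bash
python3 snap.py a7
```

```text
clock 5.75 pos [ 0.5403 -0.0023  0.0127] [3.128 0.008 2.862] w 0.06169069534781145 F [ 0.7 -0.9  6.7]
fix xy -9.1 5.1
```

drive_tool --pt "72 0.003 -0.0008 0 0" --pt "72 0.002 -0.0006 0 0"

```text
clock: 6.0
position: [0.5439, -0.0034, 0.0121]
tool_rot: [3.128, 0.005, 2.863]
force: [-5.8, 1.7, 7.9]
grip_width: 0.0616
```

```bash
python3 snap.py a8
```

```text
clock 6.0 pos [ 0.5439 -0.0034  0.0121] [3.128 0.005 2.863] w 0.061586006403797675 F [-5.8  1.7  7.9]
fix xy -5.4 5.1
```

drive_tool --pt "72 0.003 -0.0008 0.0003 0" --pt "72 0.002 -0.0006 0.0003 0"

```text
clock: 6.25
position: [0.5452, -0.0039, 0.0117]
tool_rot: [3.129, -0.003, 2.863]
force: [-14.3, 5.1, 17.1]
grip_width: 0.0615
```

```bash
python3 snap.py a9 s
```

```text
clock 6.25 pos [ 0.5452 -0.0039  0.0117] [ 3.129e+00 -3.000e-03  2.863e+00] w 0.06153646304946469 F [-14.3   5.1  17.1]
fix xy -4.0 5.0
```

View pics/a9s.png

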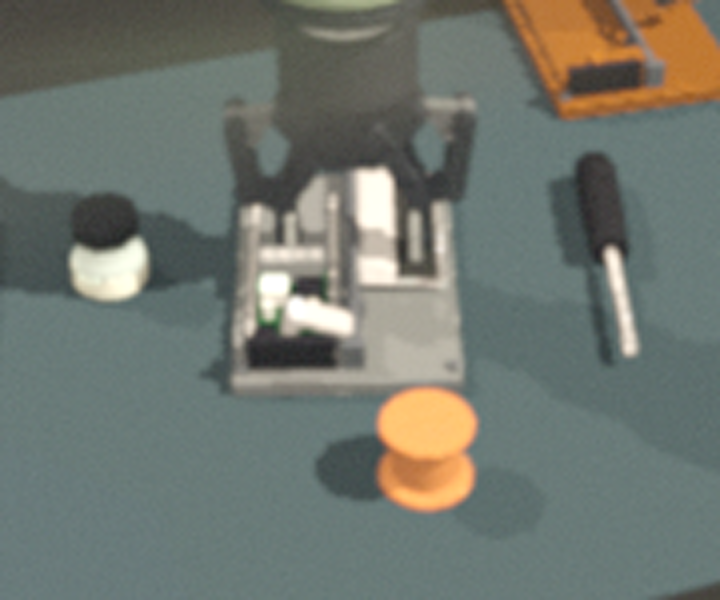

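View pics/a9.png

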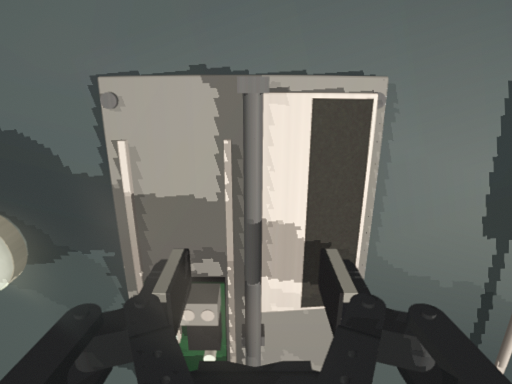

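drive_tool --pt "72 -0.004 0.0012 0 0" --pt "72 -0.004 0.0012 0.001 0" --pt "72 0 0 0 0"

```text
clock: 6.65
position: [0.5388, -0.0015, 0.0129]
tool_rot: [3.128, 0.0, 2.862]
force: [-4.8, 0.4, 5.8]
grip_width: 0.0615
```

```bash
python3 snap.py b1 s
```

```text
clock 6.65 pos [ 0.5388 -0.0015  0.0129] [3.128 0.    2.862] w 0.06154341836428806 F [-4.8  0.4  5.8]
fix xy -10.7 5.5
```

View pics/b1.png

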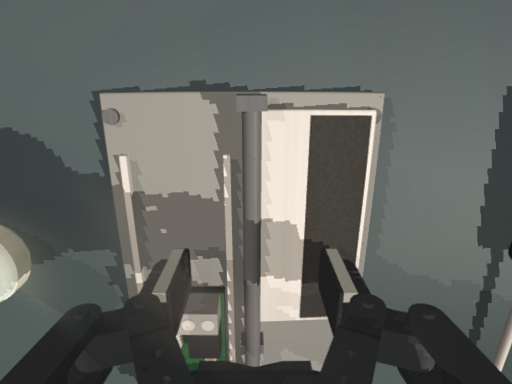

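View pics/b1s.png

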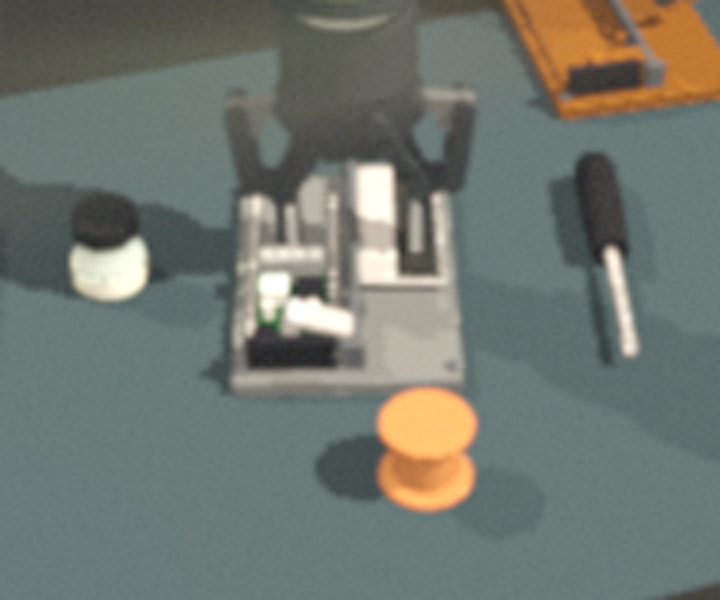

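drive_tool --pt "72 -0.001 0 0.006 0" --pt "72 0 0 0.006 0" --pt "72 0 0 0.008 0" --pt "72 0 0 0.02 0" --pt "72 0 0 0.03 0" --pt "72 0 0 0.03 0" --pt "72 -0.01 0 0.03 0" --pt "72 -0.01 0 0.03 0" --pt "72 -0.01 0 0.03 0" --pt "72 0 0 0 0"

```text
clock: 7.75
position: [0.504, -0.0023, 0.2124]
tool_rot: [3.129, -0.003, 2.861]
force: [0.6, -0.2, -0.7]
grip_width: 0.0618
```

```bash
python3 snap.py b2 s; python3 - <<'E'
import cv2
im=cv2.imread("pics/b2.png"); cv2.imwrite("pics/b2x.png",cv2.resize(im[100:320,160:350],None,fx=2.7,fy=2.7,interpolation=cv2.INTER_CUBIC))
E
```

```text
clock 7.75 pos [ 0.504  -0.0023  0.2124] [ 3.129e+00 -3.000e-03  2.861e+00] w 0.06175405196533937 F [ 0.6 -0.2 -0.7]
fix xy -44.0 -4.9
```

View pics/b2x.png

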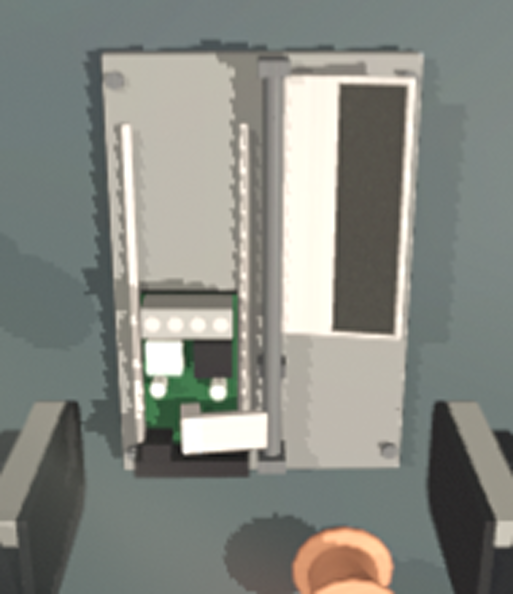

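View pics/b2s.png

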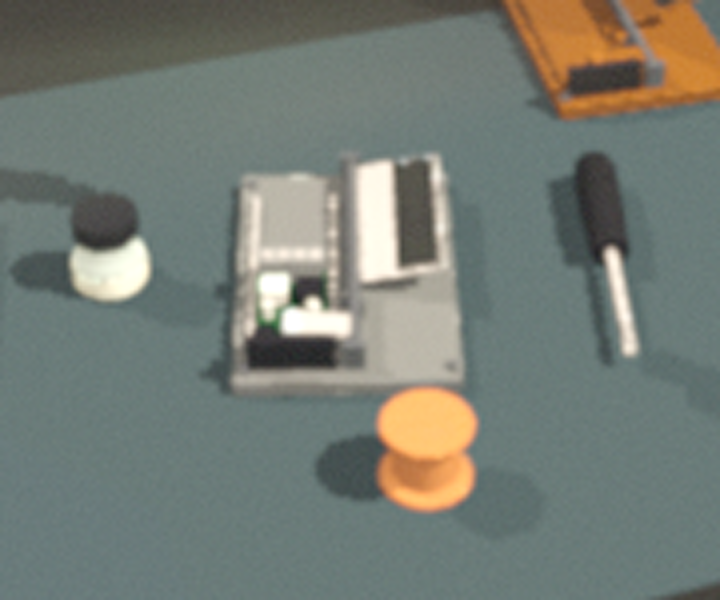

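```bash
sed -e 's/w1.npz/b2.npz/; s/S=3.7/S=2.7/; s/\[195,122\]/[160,100]/; s/^px=.*/px=c([[102,55],[424,53],[400,467],[124,467]])/' fit2.py | sed '/^print("b/d;/^print("s/d' > fit3.py
cat >> fit3.py <<'E'
for r in (304,307,310): print(r,"block top rear",w2f(ray(i,c([[140,r],[232,r]]),.032)).round(1))
print("block top front",w2f(ray(i,c([[140,338],[232,338]]),.032)).round(1))
im=cv2.imread("pics/b2x.png")
for bx,col in ((40,(0,0,255)),(37,(255,0,0))):
    for L in ([[bx-35,-12,32],[bx-35,-48,32],[bx-23,-48,32],[bx-23,-12,32]],[[bx-35,-10,16],[bx-35,-50,16]]):
        q=((proj(i,f2w(np.array(L)/1000.,p))-O+.37)*S).astype(int); cv2.polylines(im,[q.reshape(-1,1,2)],True,col,1)
cv2.imwrite("pics/b2f.png",cv2.resize(im[240:480,90:300],None,fx=2.5,fy=2.5))
E
python3 fit3.py
```

```text
[ 0.5475 -0.0093 -0.28  ] [-0.3 -1.   0.3 -0.4 -0.   0.6  0.1  1.3]
304 block top rear [[  2.6 -48.5]
 [  2.8 -12.5]]
307 block top rear [[  3.9 -48.6]
 [  4.  -12.5]]
310 block top rear [[  5.1 -48.6]
 [  5.3 -12.5]]
block top front [[ 17.1 -49.1]
 [ 17.3 -12.6]]
```

View pics/b2f.png

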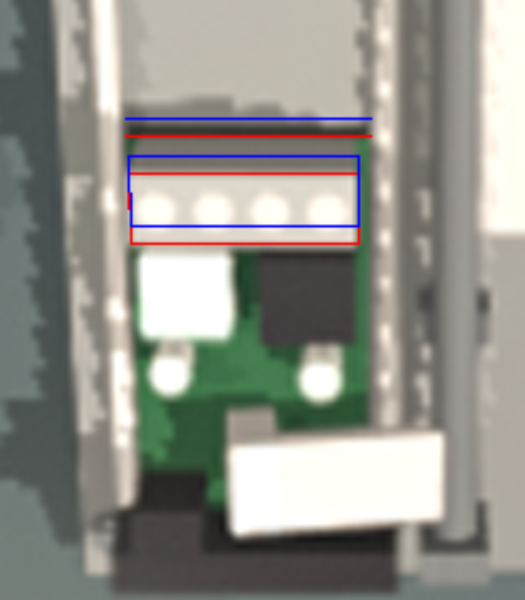

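```bash
python3 -c "
from workcell import bot
print(bot.job_done())"
```

```text
the job is handed in; nothing more can be done
None
```

The relay board is loaded in the grey fixture, fully home against the end stop, with the clip sprung back down onto it. I handed the job in at about 8 s on the robot's clock.

- **What I did:** I held the press bar down to about level with one fingertip (about 6–8 N). With the other I pushed the board by its terminal block, about 46 mm under the raised jaw. At the end stop the push force rose to about 15 N. I then backed the fingers off the block while still holding the bar, raised straight up so the clip closed, and moved clear.
- **Last checks:** In the wrist picture the block's rear edge measured fixture x ≈ 5 mm. The outline drawn for a board fully home matched the board's edges, and one drawn 3 mm short did not. The jaw is down on the board and the press bar is partly raised. The gripper is at 0.21 m, touching nothing, and the spool, jar and screwdriver had not moved in the scene picture.
- **What disagreed:**
  - The scene camera's fixture fit differed from the top camera's by about 4 mm, so I used the wrist camera's fit, whose errors were under 0.5 pixels.
  - During the final push the vertical force rose briefly to 17 N, probably because the bar had reached its hard stop; this is well within the limits.

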